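# Touch-dry check of an oiled shelf bracket

## Robot

A 6-joint arm with a two-finger parallel gripper is mounted at the origin on the work surface. World frame = base frame: x ahead of the robot, y to its left, z up, the work surface at z = 0. Lengths are in mm, angles in rad, forces in N, time in s.
With the tool pointing down it reaches from about 250 to 725 mm from the base axis. Payload 9.7 kg.
Tool frame: the origin (TCP) lies at the very end of the fingers, on their centre line; the grasp point (between the pads) lies 19 mm behind it; z points along the fingers, y is the line along which they close (so a half turn about z gives the same grasp; the last joint's range is limited). The gripper opens to 85 mm and grips with 20 to 120 N. Pads are 22 mm wide; open, the fingers measure 114 mm over their backs; the gripper's body (76 mm by 85 mm) begins 54 mm behind the grasp point. The pads swing forward as they close: fully open they stand 13 mm farther back than shut.
Start: joints at [-1.346, 0.087, 0.176, 1.66, 0, 1.571], TCP at [122.599, -536.159, 231.284] pointing down, gripper open.
Joint ranges: [-3.13, 3.13], [-0.85, 1.81], [-1.15, 1.24], [-2.2, 2.28], [-1.44, 1.52], [-3.14, 3.14]. Speed limits (rad/s): [2.22, 2.22, 2.57, 3.14, 3.14, 3.14].

## Interface

Orientations are given as a 3x3 rotation matrix whose columns are the frame's x, y, z axes.
In Python, from bench import robot, viewer gives the robot as it stands. The module is installed in compiled form; this text tells all that it offers.
- The arm moves only by the tool step_arm, never from a script. Its argument "increments" is a list of rows, each an object of numbers: "dx", "dy", "dz": the shift along the tool's x, y, z as a fraction of full scale; "spin": the turn about the tool's z as a fraction of full scale. In form: [{"dx": .., "dy": .., "dz": .., "spin": ..}, ...]. A call has 1 to 5 rows; each row is the pose to reach, as a shift and turn from the pose commanded when the call began, along the tool's axes at that moment; what a row does not reach only later rows make up. Full scale, the value 1, is 100 mm for a shift and 45 degrees for a turn. A row lasts 1/12 s, in which the tool goes at most 41.7 mm and 7.16 degrees, less where a joint would pass 70% of its speed; a pose out of reach is approached as far as the arm can. A call with a number of a shift or a turn outside -1 to 1 is refused whole. A call with a gripper value outside its range is refused whole. "fingers" is the closure, from 0 (fully open) to 1 (shut), set as the call begins (left out, the last holds). The fingers move at their own pace and stop on an object; "squeeze" is the grip in N (left out, the last holds). Time passes only in rows, so rows that repeat a pose let the fingers close. It gives the time, the measured TCP pose, the force, the opening and the grip force at its end, in the units of the state.
- robot.sense(): the state, without advancing time (a new reading comes with each control period).
- viewer.snapshot(name): name is "side" or "top"; returns (picture, depth): 384x512x3 uint8, blue, green, red; 384x512 float32, mm along the optical axis (not along the pixel's ray), 0 where there is no reading.
- viewer.calibration(name): a dict with "intrinsics" (3x3 intrinsics, pixels), "extrinsics" (4x4, takes a point from world to camera coordinates). Camera axes: x right, y down, z forward; pixel columns grow to the right and rows downward; lengths in mm; the calibration is good to about 2 mm. A picture is of the moment at which its call begins. calibration takes no time and is no camera call.
- robot.hand_in(): hands the job in; it is judged then, once.
The state is a dict: "clock": time; "qpos": joint angles; "qvel": joint speeds; "tau": joint torques, N m; "ee_pos": TCP position; "orientation": TCP orientation; "ft_force": force on the tool from outside, world axes, zero at the start; "wrist_torque": the same for the moment, N m; "finger_gap": finger opening in mm; "finger_force": force on a finger pad.
Only numpy, scipy, OpenCV 4.12 (cv2) and the standard library are available. Lean on these libraries where they do the work, as an engineer would, in place of code of your own. Each camera call takes 0.05 s, during which the arm holds its last target. There are 200 camera calls.

## Task

The triangular wooden shelf bracket on the drying board was oiled starting at its square corner, then along the short leg, and last at its sharp pointed end, so check that the coat is dry in that same order: with the fingertips, lightly touch the square corner, then the middle of the short leg, then the pointed end, coming clear of the wood between touches. Each touch may leave a mark, so touch the bracket nowhere else, do not press hard, and do not lift or shift it; leave the knob, tin, pot and brush as they stand.

Things in the scene. Friction and masses are not known exactly. Their poses are not given: they have to be found in the camera images.
- bracket: Triangular frame of dark wood bars 40 mm wide, 22 thick, 0.4 to 0.7 kg, loose, flat on 3 points; underside 46 mm, top face 68 mm above the bench; slides or tips if pushed. Origin on the underside, z up. Bar centre lines join (x, y) mm: square corner (-85, 140), plain corner (85, 140), pointed end (-85, -150): short leg along x, long leg (with 10 x 30 mm slot) along y, slanting brace.
- square_corner: The right-angled corner of the bracket, beside the slot: a solid 60 x 60 mm square of the same wood, 22 mm thick, spanning x -105 to -45 and y 100 to 160 mm in the bracket's frame. This pose is that of the bracket (same origin and axes); the place to touch is point corner_spot.
- leg_middle: The middle stretch of the short straight leg between the square corner and the plain corner: 60 mm long, 40 mm wide, x -30 to 30 and y 120 to 160 mm in the bracket's frame (not marked off from the rest of the leg). This pose is that of the bracket; the place to touch is point leg_spot.
- pointed_end: The sharp (30-degree) rounded end where the long leg and the slanting brace run together: the last 100 mm, about 40 mm wide at the tip and 80 mm wide at its inner side. This pose is that of the bracket; the place to touch is point end_spot.
- corner_spot (a point): Middle of the square corner's top face, on the surface; axes as the bracket's; solid wood 25 mm all round. The wood gives way on its rubber-tipped supports by about 1 mm per 2.5 N, up to 6 mm, then is rigid. A touch counts from 0.4 N; 1 to 5 N is light; over 15 N is too hard. Come down slowly (about 10 to 20 mm/s).
- leg_spot (a point): Middle of the top face of the short leg, on the wood's surface; solid wood 20 mm to either side across the leg and 30 mm or more along it. Axes as the bracket's (the leg runs along x).
- end_spot (a point): Top face of the pointed end, on the wood's surface, 35 mm in from the rounded tip's outermost edge; solid wood at least 20 mm all round. Axes as the bracket's.
- board: Drying board, fixed: plywood 280 x 390 x 12 mm flat on the bench, origin at the centre of its underside, with three plastic cones that carry the bracket near its three corners, on black rubber tips 35 mm above the board. Each tip gives by about 1 mm per 2.5 N of load, at most 6 mm.
- pull_knob: Small turned wooden knob, 36 mm across, 40 mm tall, loose, standing on the drying board inside the triangle; its top is 52 mm above the bench. Origin under its centre. Leave it.
- oil_tin: Round metal oil tin, 86 mm across, 103 mm tall, loose, standing on the bench beside the board. Origin under its centre. Leave it.
- mixing_pot: Open grey mixing pot, 90 mm across, 85 mm tall, loose, standing on the bench beside the board. Origin under its centre. Leave it.
- oil_brush: Brush, 200 mm long, 20 mm high, loose, lying on the bench. Origin near its middle, on the underside. Leave it.

How it is judged:
By the outcome, as a careful person would: the job done as asked, in the order asked, and still so for the second after the job is handed in, with the robot touching nothing.
It also fails if it takes over 48 s, if anything falls off the work surface, if the arm or the gripper's body presses on something with over 40 N, if the wrist force passes 120 N, or if a joint passes its speed limit or range.

## Working session

There is one attempt and no reset: what is moved stays moved. The work goes in short steps, Python scripts to look and compute and a tool call to move; the robot and the scene stay as the last step left them, time stands still between calls to the robot, and variables do not carry over. Pictures are saved under pics/ and viewed, at most 10 in all, crops included, and the job is handed in when it is done.

Besides the shell and the picture viewer there is one more tool, called after "Call:" as name([rows], argument=value, ...), one row to a line, values as JSON. step_arm: Moves the arm, as the interface text tells. Its arguments: {"type":"object","properties":{"increments":{"type":"array","items":{"type":"object","properties":{"dx":{"type":"number"},"dy":{"type":"number"},"dz":{"type":"number"},"spin":{"type":"number"}}}},"fingers":{"type":"number"},"squeeze":{"type":"number"}},"required":["increments"]}

```bash
mkdir -p pics
python3 - <<'E'
from bench import robot, viewer
import cv2,numpy as np
s=robot.sense();print(s['clock'],s['ee_pos'],s['orientation'],s['ft_force'],s['finger_gap'])
for n in('top','side'):
    p,d=viewer.snapshot(n);cv2.imwrite(f'pics/{n}0.png',p);np.save(f'{n}0.npy',d)
    c=viewer.calibration(n);print(n,c['intrinsics'],c['extrinsics'])
E
```

```text
0.0 [ 122.56682156 -535.93241236  230.56362524] [[ 9.74830149e-01  2.22948629e-01 -2.97877464e-04]
 [ 2.22948828e-01 -9.74829258e-01  1.31805997e-03]
 [ 3.47999513e-06 -1.35129603e-03 -9.99999087e-01]] [-0.54088581  0.04447587  0.32182309] 85.37613147012527
top [[346.74498362   0.         257.73676049]
 [  0.         346.74498362 190.89813755]
 [  0.           0.           1.        ]] [[-1.00110250e-02 -9.99949454e-01 -9.32604133e-04 -1.86890385e+01]
 [-9.93860573e-01  1.00528275e-02 -1.10182128e-01  4.74543042e+02]
 [ 1.10185934e-01 -1.76157555e-04 -9.93910976e-01  9.48424859e+02]
 [ 0.00000000e+00  0.00000000e+00  0.00000000e+00  1.00000000e+00]]
side [[365.68731405   0.         256.20177749]
 [  0.         365.68731405 188.25014618]
 [  0.           0.           1.        ]] [[ 9.94356413e-01 -1.04845736e-01  1.62078885e-02 -4.64093587e+02]
 [-7.04641778e-02 -7.66892808e-01 -6.37895148e-01  7.80219437e+01]
 [ 7.93102991e-02  6.33153056e-01 -7.69952651e-01  9.73660811e+02]
 [ 0.00000000e+00  0.00000000e+00  0.00000000e+00  1.00000000e+00]]
```

View pics/top0.png

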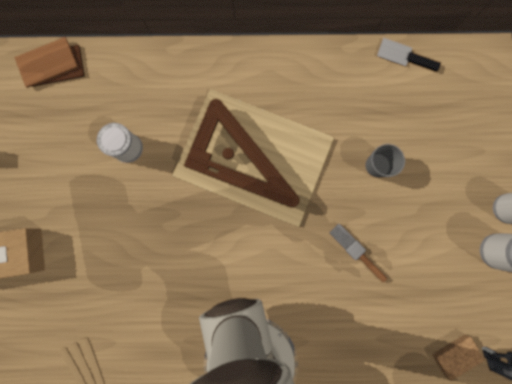

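View pics/side0.png

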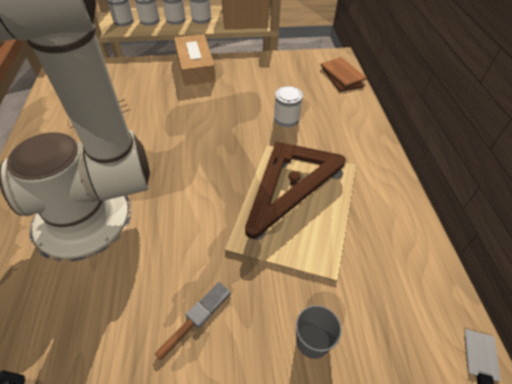

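The top view shows the bracket with its square corner near (190,163), plain corner (217,103) and pointed end (295,203). The knob is at (228,153), inside the triangle. The side view agrees: square corner (280,148), plain (340,157), tip (255,230).

```bash
cat > h.py <<'E'
import numpy as np,cv2
from bench import robot,viewer
def cast(n,uv,z):
    c=viewer.calibration(n);K,E=c['intrinsics'],c['extrinsics'];R,t=E[:3,:3],E[:3,3]
    uv=np.asarray(uv,float).reshape(-1,2);o=-R.T@t
    r=(R.T@np.linalg.inv(K)@np.c_[uv,np.ones(len(uv))].T).T
    return (o+r*((z-o[2])/r[:,2])[:,None])[:,:2]
def pts(n,d):
    c=viewer.calibration(n);K,E=c['intrinsics'],c['extrinsics']
    v,u=np.mgrid[:384,:512];r=np.stack([u,v,np.ones_like(u)],-1)@np.linalg.inv(K).T*d[...,None]
    return (r-E[:3,3])@E[:3,:3]
M=np.array([[-85,140],[85,140],[-85,-150.]])
def fit(A,B):
    a,b=A-A.mean(0),B-B.mean(0);U,S,V=np.linalg.svd(a.T@b);R=(U@np.diag([1,np.linalg.det(U@V)])@V).T
    return R,B.mean(0)-R@A.mean(0)
def bracket(n,p,d,box):
    P=pts(n,d);g=p.astype(int).max(2);z=P[...,2]
    x0,y0,x1,y1=box
    m=np.zeros((384,512),np.uint8);m[y0:y1,x0:x1]=((g<115)&(z>58)&(z<80))[y0:y1,x0:x1]*255
    k,l,s,_=cv2.connectedComponentsWithStats(m);i=1+s[1:,4].argmax();m=(l==i).astype(np.uint8)
    print(n,'area',s[i,4],'z',np.median(z[m>0]))
    cs,_=cv2.findContours(m,0,1);H=cast(n,max(cs,key=cv2.contourArea).reshape(-1,2),68).astype(np.float32)
    T=cv2.minEnclosingTriangle(H.reshape(-1,1,2))[1].reshape(3,2)
    c=T.mean(0);L=[]
    for j in range(3):
        a,b=T[j],T[(j+1)%3];nn=np.array([b[1]-a[1],a[0]-b[0]])/np.linalg.norm(b-a)
        if nn@(c-a)<0:nn=-nn
        L.append((nn,nn@a+20))
    C=np.array([np.linalg.solve(np.array([L[j-1][0],L[j][0]]),[L[j-1][1],L[j][1]]) for j in range(3)])
    best=min((( (lambda R,t:(np.linalg.norm(C[list(q)]-(M@R.T+t),axis=1).max(),R,t))(*fit(M,C[list(q)]))) for q in [(0,1,2),(0,2,1),(1,0,2),(1,2,0),(2,0,1),(2,1,0)]),key=lambda e:e[0])
    return best,m,C
S=np.array([[-75,130],[0,140],[-85,-135.]])  # end: tip outermost edge assumed y=-170
E
python3 - <<'E'
from h import *
for n,box in(('top',(165,80,320,225)),('side',(235,130,360,250))):
    p=cv2.imread(f'pics/{n}0.png');d=np.load(f'{n}0.npy')
    (e,R,t),m,C=bracket(n,p,d,box);print(e,t,np.degrees(np.arctan2(R[1,0],R[0,0])));print(C.round(1));print((S@R.T+t).round(1))
    q=p.copy();cs,_=cv2.findContours(m,1,1);cv2.drawContours(q,cs,-1,(0,255,0),1)
    c=viewer.calibration(n);x=np.c_[np.r_[S,M]@R.T+t,[68]*6]@c['extrinsics'][:3,:3].T+c['extrinsics'][:3,3];x=x@c['intrinsics'].T;x=x[:,:2]/x[:,2:]
    q=cv2.resize(q,None,fx=4,fy=4,interpolation=0)
    for i,a in enumerate(x):cv2.circle(q,tuple(int(v*4+2) for v in a),4,(255,255,0) if i<3 else (0,0,255),-1)
    x0,y0,x1,y1=[4*v for v in box];q=q[y0:y1,x0:x1];cv2.imwrite(f'pics/{n}fit.png',q)
    # heights of obstacles
E
```

```text
top area 4033 z 67.8381408231494
1.154123136543363 [579.0991013   -8.39548049] -21.753459565392067
[[ 709.4   89.8]
 [ 445.3 -115.3]
 [ 551.9  152.6]]
[[ 557.6  140.1]
 [ 631.   121.6]
 [ 450.1 -102.3]]
side area 3448 z 67.98787894629504
4.229250190547267 [579.51811426 -14.01304922] -21.767233766372502
[[ 442.8 -125.5]
 [ 552.3  151. ]
 [ 712.7   84.7]]
[[ 558.1  134.5]
 [ 631.4  116. ]
 [ 450.5 -107.9]]
```

View pics/topfit.png

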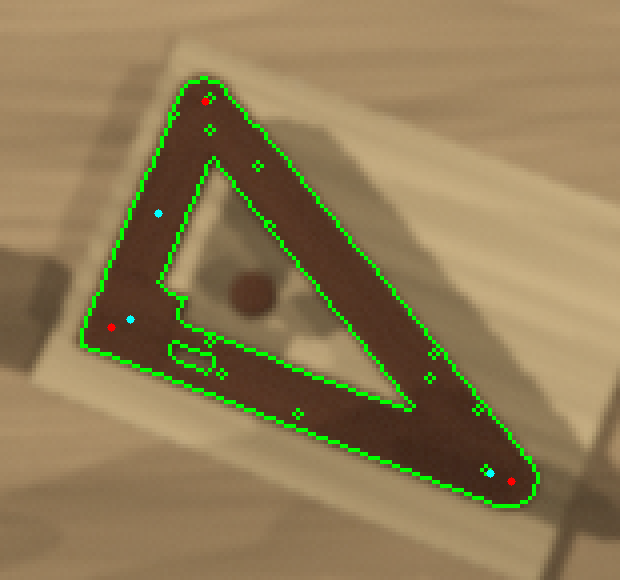

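View pics/sidefit.png

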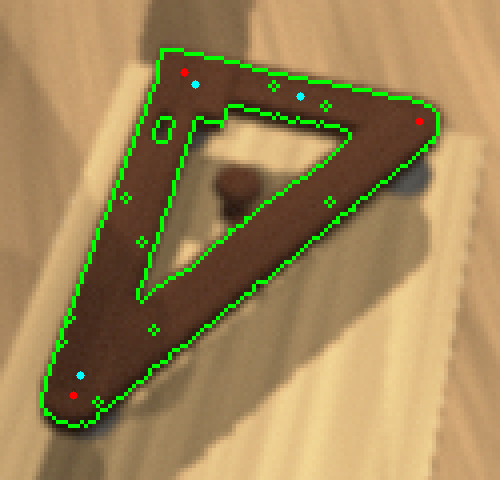

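The top-view fit is clean, with a 1 mm residual. In the side view the tip picks up some side wall. My targets are corner (558, 139.5), leg (631, 121) and end (453, −103.5). I'll close the fingers and turn the tool to line up with the bracket axes.

Call:
step_arm([
  {"dx": 0.17, "dy": -0.166, "spin": -0.15},
  {"dx": 0.34, "dy": -0.332, "spin": -0.3},
  {"dx": 0.51, "dy": -0.498, "spin": -0.45},
  {"dx": 0.68, "dy": -0.664, "spin": -0.6},
  {"dx": 0.85, "dy": -0.83, "spin": -0.75},
], fingers=1, squeeze=20)

```text
$.increments[0]: bad value
```

Call:
step_arm([
  {"dx": 0.25, "dy": -0.07, "spin": -0.12},
  {"dx": 0.5, "dy": -0.15, "spin": -0.24},
  {"dx": 0.75, "dy": -0.22, "spin": -0.36},
  {"dx": 1.0, "dy": -0.3, "spin": -0.48},
  {"dx": 1.0, "dy": -0.3, "spin": -0.48},
])

```text
$.increments[0]: bad value
```

Call:
step_arm([
  {"dx": 0.17, "dy": -0.166, "dz": 0, "spin": -0.15},
  {"dx": 0.34, "dy": -0.332, "dz": 0, "spin": -0.3},
  {"dx": 0.51, "dy": -0.498, "dz": 0, "spin": -0.45},
  {"dx": 0.68, "dy": -0.664, "dz": 0, "spin": -0.6},
  {"dx": 0.85, "dy": -0.83, "dz": 0, "spin": -0.75},
], fingers=1, squeeze=20)

```text
clock: 0.52
ee_pos: [187.3, -435.2, 230.9]
orientation: [[0.683, 0.731, -0.0], [0.731, -0.683, 0.001], [0.0, -0.001, -1.0]]
ft_force: [-0.1, -0.0, 1.2]
finger_gap: 25.7
finger_force: 0.0
```

Call:
step_arm([
  {"dx": 0.25, "dy": -0.07, "dz": 0, "spin": -0.12},
  {"dx": 0.5, "dy": -0.15, "dz": 0, "spin": -0.24},
  {"dx": 0.75, "dy": -0.22, "dz": 0, "spin": -0.36},
  {"dx": 1.0, "dy": -0.3, "dz": 0, "spin": -0.48},
  {"dx": 1.0, "dy": -0.3, "dz": 0, "spin": -0.48},
])

```text
clock: 0.93
ee_pos: [234.8, -340.1, 231.6]
orientation: [[0.364, 0.932, 0.001], [0.932, -0.364, 0.001], [0.001, 0.0, -1.0]]
ft_force: [-0.3, 0.8, -0.6]
finger_gap: 0.2
finger_force: 0.0
```

Call:
step_arm([
  {"dx": 0.32, "dy": 0.07, "dz": 0.05, "spin": 0},
  {"dx": 0.64, "dy": 0.14, "dz": 0.1, "spin": 0},
  {"dx": 0.95, "dy": 0.2, "dz": 0.15, "spin": 0},
])

```text
clock: 1.18
ee_pos: [287.9, -261.5, 215.9]
orientation: [[0.373, 0.928, -0.0], [0.928, -0.373, 0.0], [0.0, -0.0, -1.0]]
ft_force: [0.4, -0.9, 0.7]
finger_gap: 0.1
finger_force: 0.0
```

Call:
step_arm([
  {"dx": 0.32, "dy": 0.07, "dz": 0.05, "spin": 0},
  {"dx": 0.64, "dy": 0.14, "dz": 0.1, "spin": 0},
  {"dx": 0.95, "dy": 0.2, "dz": 0.15, "spin": 0},
])

```text
clock: 1.43
ee_pos: [342.0, -180.3, 200.9]
orientation: [[0.372, 0.928, 0.0], [0.928, -0.372, -0.0], [-0.0, 0.0, -1.0]]
ft_force: [-0.2, -1.4, -0.1]
finger_gap: 0.1
finger_force: 0.0
```

Call:
step_arm([
  {"dx": 0.32, "dy": 0.07, "dz": 0.05, "spin": 0},
  {"dx": 0.64, "dy": 0.14, "dz": 0.1, "spin": 0},
  {"dx": 0.95, "dy": 0.2, "dz": 0.15, "spin": 0},
])

```text
clock: 1.68
ee_pos: [395.9, -99.3, 185.9]
orientation: [[0.372, 0.928, 0.0], [0.928, -0.372, -0.0], [-0.0, 0.0, -1.0]]
ft_force: [0.6, -1.0, 0.2]
finger_gap: 0.4
finger_force: 0.0
```

Call:
step_arm([
  {"dx": 0.32, "dy": 0.07, "dz": 0.05, "spin": 0},
  {"dx": 0.64, "dy": 0.14, "dz": 0.1, "spin": 0},
  {"dx": 0.95, "dy": 0.2, "dz": 0.15, "spin": 0},
])

```text
clock: 1.93
ee_pos: [449.8, -18.4, 170.8]
orientation: [[0.372, 0.928, -0.0], [0.928, -0.372, -0.0], [-0.0, -0.0, -1.0]]
ft_force: [0.8, -0.1, 0.3]
finger_gap: -0.0
finger_force: 0.0
```

Call:
step_arm([
  {"dx": 0.32, "dy": 0.07, "dz": 0.05, "spin": 0},
  {"dx": 0.64, "dy": 0.14, "dz": 0.1, "spin": 0},
  {"dx": 0.95, "dy": 0.2, "dz": 0.15, "spin": 0},
  {"dx": 0.95, "dy": 0.2, "dz": 0.15, "spin": 0},
  {"dx": 0.95, "dy": 0.2, "dz": 0.15, "spin": 0},
])

```text
clock: 2.35
ee_pos: [503.0, 61.9, 155.0]
orientation: [[0.369, 0.929, -0.002], [0.929, -0.369, -0.0], [-0.001, -0.002, -1.0]]
ft_force: [-0.0, -0.0, -0.3]
finger_gap: 0.1
finger_force: 0.0
```

Call:
step_arm([
  {"dx": 0.31, "dy": 0.07, "dz": 0.15, "spin": 0},
  {"dx": 0.62, "dy": 0.15, "dz": 0.3, "spin": 0},
  {"dx": 0.92, "dy": 0.22, "dz": 0.45, "spin": 0},
  {"dx": 0.92, "dy": 0.22, "dz": 0.55, "spin": 0},
  {"dx": 0.92, "dy": 0.22, "dz": 0.55, "spin": 0},
])

```text
clock: 2.77
ee_pos: [556.5, 137.9, 98.4]
orientation: [[0.371, 0.929, -0.004], [0.929, -0.371, -0.001], [-0.003, -0.004, -1.0]]
ft_force: [-0.1, -0.2, -0.2]
finger_gap: 0.3
finger_force: 0.0
```

Run:
```python
from h import *
s=robot.sense();print(s['ee_pos'],s['ft_force'])
o=[]
for n in('top','side'):
    p,d=viewer.snapshot(n)
    c=viewer.calibration(n);x=c['intrinsics']@(c['extrinsics']@np.r_[s['ee_pos'],1])[:3];u,v=x[:2]/x[2];print(n,u,v)
    q=cv2.resize(p,None,fx=4,fy=4,interpolation=0);cv2.circle(q,(int(u*4+2),int(v*4+2)),3,(255,255,0),-1)
    o.append(q[int(v*4)-250:int(v*4)+250,int(u*4)-200:int(u*4)+200])
cv2.imwrite('pics/above1.png',np.hstack(o))
```

```text
[556.46753277 137.9000997   98.43043586] [-0.05888762 -0.1838047  -0.21021398]
top 196.04301557981287 157.44856039839263
side 283.3340272638547 142.1601447850249
```

View pics/above1.png

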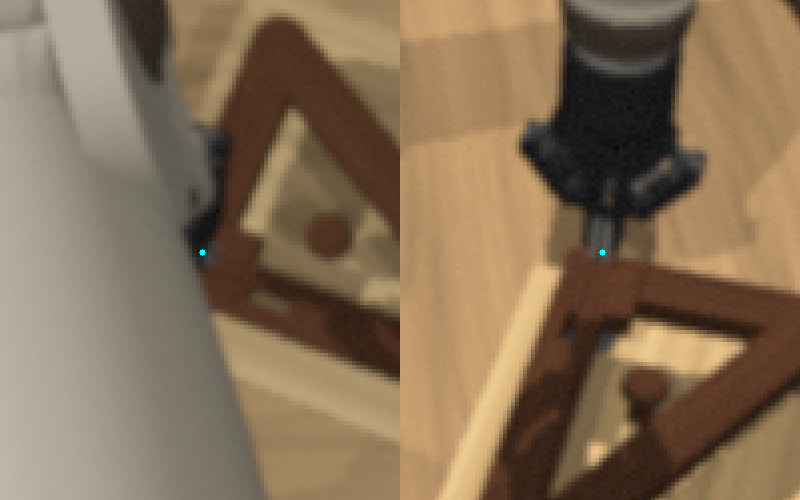

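Both views put the projected TCP on the fingertips, near (202,252) in the left half and (602,252) in the right. The square corner is just below, so I'll come down.

Call:
step_arm([
  {"dx": 0.02, "dy": 0.01, "dz": 0.08, "spin": 0},
  {"dx": 0.02, "dy": 0.01, "dz": 0.15, "spin": 0},
  {"dx": 0.02, "dy": 0.01, "dz": 0.2, "spin": 0},
  {"dx": 0.02, "dy": 0.01, "dz": 0.22, "spin": 0},
  {"dx": 0.02, "dy": 0.01, "dz": 0.22, "spin": 0},
])

```text
clock: 3.28
ee_pos: [558.6, 139.4, 78.7]
orientation: [[0.371, 0.929, -0.001], [0.929, -0.371, -0.0], [-0.001, -0.001, -1.0]]
ft_force: [-0.6, -0.5, -0.5]
finger_gap: 0.2
finger_force: 0.0
```

Call:
step_arm([
  {"dx": 0, "dy": 0, "dz": 0.01, "spin": 0},
  {"dx": 0, "dy": 0, "dz": 0.02, "spin": 0},
  {"dx": 0, "dy": 0, "dz": 0.03, "spin": 0},
  {"dx": 0, "dy": 0, "dz": 0.04, "spin": 0},
])

```text
clock: 3.62
ee_pos: [559.2, 139.8, 75.4]
orientation: [[0.371, 0.929, 0.0], [0.929, -0.371, 0.0], [0.0, 0.0, -1.0]]
ft_force: [0.6, 0.3, 0.5]
finger_gap: -0.0
finger_force: 0.0
```

Call:
step_arm([
  {"dx": 0, "dy": 0, "dz": 0.01, "spin": 0},
  {"dx": 0, "dy": 0, "dz": 0.02, "spin": 0},
  {"dx": 0, "dy": 0, "dz": 0.03, "spin": 0},
  {"dx": 0, "dy": 0, "dz": 0.04, "spin": 0},
  {"dx": 0, "dy": 0, "dz": 0.05, "spin": 0},
])

```text
clock: 4.03
ee_pos: [559.1, 139.8, 70.2]
orientation: [[0.371, 0.929, -0.0], [0.929, -0.371, -0.0], [-0.0, -0.0, -1.0]]
ft_force: [0.3, 0.1, 0.3]
finger_gap: -0.1
finger_force: 0.0
```

Call:
step_arm([
  {"dx": 0, "dy": 0, "dz": 0.01, "spin": 0},
  {"dx": 0, "dy": 0, "dz": 0.01, "spin": 0},
])

```text
clock: 4.2
ee_pos: [559.0, 139.7, 69.0]
orientation: [[0.371, 0.929, -0.0], [0.929, -0.371, -0.0], [-0.0, -0.0, -1.0]]
ft_force: [-0.1, 0.2, 1.0]
finger_gap: 0.2
finger_force: 0.0
```

Call:
step_arm([
  {"dx": 0, "dy": 0, "dz": 0.01, "spin": 0},
  {"dx": 0, "dy": 0, "dz": 0.01, "spin": 0},
])

```text
clock: 4.37
ee_pos: [559.1, 139.8, 68.2]
orientation: [[0.371, 0.929, 0.0], [0.929, -0.371, 0.0], [0.0, 0.0, -1.0]]
ft_force: [0.8, 0.5, 0.6]
finger_gap: -0.1
finger_force: 0.3
```

Call:
step_arm([
  {"dx": 0, "dy": 0, "dz": 0.01, "spin": 0},
  {"dx": 0, "dy": 0, "dz": 0.01, "spin": 0},
])

```text
clock: 4.53
ee_pos: [559.1, 139.9, 67.5]
orientation: [[0.371, 0.929, 0.0], [0.929, -0.371, 0.0], [0.0, 0.0, -1.0]]
ft_force: [-1.1, 0.3, 2.9]
finger_gap: -0.1
finger_force: 1.5
```

Call:
step_arm([
  {"dx": 0, "dy": 0, "dz": 0.003, "spin": 0},
  {"dx": 0, "dy": 0, "dz": 0.003, "spin": 0},
])

```text
clock: 4.7
ee_pos: [559.1, 139.9, 67.3]
orientation: [[0.371, 0.929, 0.0], [0.929, -0.371, 0.0], [0.0, 0.0, -1.0]]
ft_force: [-1.4, 1.5, 4.4]
finger_gap: 0.1
finger_force: 1.8
```

Call:
step_arm([
  {"dx": 0, "dy": 0, "dz": -0.03, "spin": 0},
  {"dx": 0, "dy": 0, "dz": -0.1, "spin": 0},
  {"dx": 0, "dy": 0, "dz": -0.2, "spin": 0},
  {"dx": 0, "dy": 0, "dz": -0.3, "spin": 0},
  {"dx": 0, "dy": 0, "dz": -0.3, "spin": 0},
])

```text
clock: 5.12
ee_pos: [560.2, 140.0, 100.0]
orientation: [[0.371, 0.929, 0.004], [0.929, -0.371, 0.001], [0.002, 0.003, -1.0]]
ft_force: [1.2, -0.5, 0.3]
finger_gap: 0.3
finger_force: 0.0
```

Call:
step_arm([
  {"dx": 0.02, "dy": 0.18, "dz": 0, "spin": 0},
  {"dx": 0.05, "dy": 0.37, "dz": 0, "spin": 0},
  {"dx": 0.07, "dy": 0.55, "dz": 0, "spin": 0},
  {"dx": 0.1, "dy": 0.74, "dz": 0, "spin": 0},
  {"dx": 0.1, "dy": 0.74, "dz": 0, "spin": 0},
])

```text
clock: 5.53
ee_pos: [633.9, 120.8, 96.5]
orientation: [[0.372, 0.928, 0.001], [0.928, -0.372, -0.0], [0.0, 0.001, -1.0]]
ft_force: [0.6, -0.6, -0.0]
finger_gap: 0.0
finger_force: 0.0
```

Call:
step_arm([
  {"dx": 0, "dy": 0, "dz": 0.08, "spin": 0},
  {"dx": 0, "dy": 0, "dz": 0.15, "spin": 0},
  {"dx": 0, "dy": 0, "dz": 0.19, "spin": 0},
  {"dx": 0, "dy": 0, "dz": 0.22, "spin": 0},
  {"dx": 0, "dy": 0, "dz": 0.22, "spin": 0},
])

```text
clock: 5.95
ee_pos: [630.6, 121.8, 74.1]
orientation: [[0.37, 0.929, -0.001], [0.929, -0.37, -0.0], [-0.001, -0.001, -1.0]]
ft_force: [0.0, -0.1, 0.4]
finger_gap: 0.2
finger_force: 0.0
```

Call:
step_arm([
  {"dx": 0, "dy": 0, "dz": 0.01, "spin": 0},
  {"dx": 0, "dy": 0, "dz": 0.02, "spin": 0},
  {"dx": 0, "dy": 0, "dz": 0.03, "spin": 0},
  {"dx": 0, "dy": 0, "dz": 0.04, "spin": 0},
  {"dx": 0, "dy": 0, "dz": 0.05, "spin": 0},
])

```text
clock: 6.37
ee_pos: [631.6, 121.7, 70.1]
orientation: [[0.371, 0.929, 0.0], [0.929, -0.371, 0.0], [0.0, 0.0, -1.0]]
ft_force: [-0.2, 0.3, -0.3]
finger_gap: -0.1
finger_force: 0.0
```

Call:
step_arm([
  {"dx": 0, "dy": 0, "dz": 0.01, "spin": 0},
  {"dx": 0, "dy": 0, "dz": 0.01, "spin": 0},
])

```text
clock: 6.53
ee_pos: [631.5, 121.6, 68.8]
orientation: [[0.371, 0.929, -0.0], [0.929, -0.371, -0.0], [-0.0, -0.0, -1.0]]
ft_force: [1.4, -0.2, -0.7]
finger_gap: 0.2
finger_force: 0.0
```

Call:
step_arm([
  {"dx": 0, "dy": 0, "dz": 0.01, "spin": 0},
  {"dx": 0, "dy": 0, "dz": 0.01, "spin": 0},
])

```text
clock: 6.7
ee_pos: [631.6, 121.6, 68.1]
orientation: [[0.371, 0.929, 0.0], [0.929, -0.371, 0.0], [0.0, 0.0, -1.0]]
ft_force: [-0.9, 0.7, 1.5]
finger_gap: -0.2
finger_force: 1.0
```

Call:
step_arm([
  {"dx": 0, "dy": 0, "dz": 0.007, "spin": 0},
  {"dx": 0, "dy": 0, "dz": 0.007, "spin": 0},
])

```text
clock: 6.87
ee_pos: [631.6, 121.7, 67.6]
orientation: [[0.371, 0.929, 0.0], [0.929, -0.371, 0.0], [0.0, 0.0, -1.0]]
ft_force: [-1.0, -0.5, 3.7]
finger_gap: -0.7
finger_force: 2.0
```

Call:
step_arm([
  {"dx": 0, "dy": 0, "dz": -0.03, "spin": 0},
  {"dx": 0, "dy": 0, "dz": -0.1, "spin": 0},
  {"dx": 0, "dy": 0, "dz": -0.2, "spin": 0},
  {"dx": 0, "dy": 0, "dz": -0.3, "spin": 0},
  {"dx": 0, "dy": 0, "dz": -0.4, "spin": 0},
])

```text
clock: 7.28
ee_pos: [631.7, 121.7, 108.8]
orientation: [[0.371, 0.929, 0.001], [0.929, -0.371, 0.0], [0.0, 0.001, -1.0]]
ft_force: [0.4, 0.4, -0.1]
finger_gap: 0.0
finger_force: 0.0
```

Call:
step_arm([
  {"dx": -0.23, "dy": -0.07, "dz": 0, "spin": 0},
  {"dx": -0.46, "dy": -0.14, "dz": 0, "spin": 0},
  {"dx": -0.69, "dy": -0.21, "dz": 0, "spin": 0},
  {"dx": -0.92, "dy": -0.28, "dz": 0, "spin": 0},
])

```text
clock: 7.62
ee_pos: [571.0, 46.0, 108.4]
orientation: [[0.371, 0.929, 0.001], [0.929, -0.371, 0.0], [0.0, 0.001, -1.0]]
ft_force: [-0.5, 0.2, 0.2]
finger_gap: -0.0
finger_force: 0.0
```

Call:
step_arm([
  {"dx": -0.23, "dy": -0.07, "dz": 0, "spin": 0},
  {"dx": -0.46, "dy": -0.14, "dz": 0, "spin": 0},
  {"dx": -0.69, "dy": -0.21, "dz": 0, "spin": 0},
  {"dx": -0.92, "dy": -0.28, "dz": 0, "spin": 0},
])

```text
clock: 7.95
ee_pos: [510.8, -29.3, 108.5]
orientation: [[0.371, 0.929, 0.001], [0.929, -0.371, -0.0], [0.0, 0.001, -1.0]]
ft_force: [1.0, -0.1, -0.2]
finger_gap: -0.1
finger_force: 0.0
```

Call:
step_arm([
  {"dx": -0.3, "dy": -0.09, "dz": 0, "spin": 0},
  {"dx": -0.6, "dy": -0.18, "dz": 0, "spin": 0},
  {"dx": -0.91, "dy": -0.27, "dz": 0, "spin": 0},
  {"dx": -0.91, "dy": -0.27, "dz": 0, "spin": 0},
  {"dx": -0.91, "dy": -0.27, "dz": 0, "spin": 0},
])

```text
clock: 8.37
ee_pos: [452.3, -104.1, 108.6]
orientation: [[0.373, 0.928, 0.002], [0.928, -0.373, -0.0], [0.0, 0.002, -1.0]]
ft_force: [0.3, 1.0, -0.8]
finger_gap: 0.1
finger_force: 0.0
```

Run:
```python
from h import *
s=robot.sense();print(s['clock'],s['ee_pos'],s['ft_force'])
o=[]
for n in('top','side'):
    p,d=viewer.snapshot(n)
    c=viewer.calibration(n);x=c['intrinsics']@(c['extrinsics']@np.r_[s['ee_pos'],1])[:3];u,v=x[:2]/x[2];print(n,u,v)
    q=cv2.resize(p,None,fx=4,fy=4,interpolation=0);cv2.circle(q,(int(u*4+2),int(v*4+2)),3,(255,255,0),-1)
    x=c['intrinsics']@(c['extrinsics']@np.r_[453,-103.5,68,1])[:3];a,b=x[:2]/x[2];cv2.circle(q,(int(a*4+2),int(b*4+2)),3,(0,255,0),-1)
    o.append(q[int(v*4)-300:int(v*4)+200,int(u*4)-200:int(u*4)+200])
cv2.imwrite('pics/above3.png',np.hstack(o))
```

```text
8.3667 [ 452.25280049 -104.05796047  108.64551929] [ 0.3442774   1.0305422  -0.80922558]
top 289.18085234426354 195.5912735322332
side 255.4694752381457 212.33944154446695
```

View pics/above3.png

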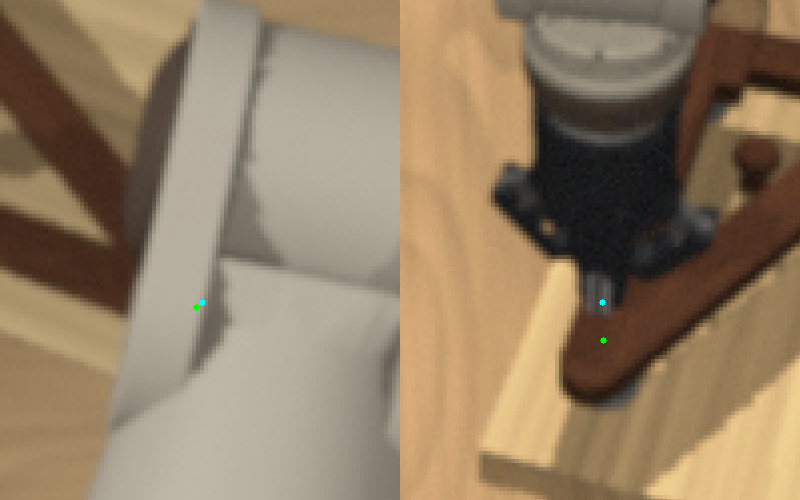

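The side view shows the touch target (green, (603,340)) inside the pointed end, with the fingertips (cyan) right above it. Coming down.

Call:
step_arm([
  {"dx": 0, "dy": 0, "dz": 0.12, "spin": 0},
  {"dx": 0, "dy": 0, "dz": 0.22, "spin": 0},
  {"dx": 0, "dy": 0, "dz": 0.3, "spin": 0},
  {"dx": 0, "dy": 0, "dz": 0.33, "spin": 0},
  {"dx": 0, "dy": 0, "dz": 0.33, "spin": 0},
])

```text
clock: 8.88
ee_pos: [451.8, -102.5, 72.7]
orientation: [[0.37, 0.929, -0.002], [0.929, -0.37, 0.001], [-0.0, -0.003, -1.0]]
ft_force: [0.1, -0.4, 0.1]
finger_gap: -0.3
finger_force: 0.0
```

Call:
step_arm([
  {"dx": 0, "dy": 0, "dz": 0.01, "spin": 0},
  {"dx": 0, "dy": 0, "dz": 0.02, "spin": 0},
  {"dx": 0, "dy": 0, "dz": 0.03, "spin": 0},
  {"dx": 0, "dy": 0, "dz": 0.04, "spin": 0},
  {"dx": 0, "dy": 0, "dz": 0.04, "spin": 0},
])

```text
clock: 9.3
ee_pos: [452.5, -103.0, 70.3]
orientation: [[0.371, 0.929, 0.0], [0.929, -0.371, -0.0], [0.0, 0.0, -1.0]]
ft_force: [-0.7, -0.2, 0.9]
finger_gap: 0.3
finger_force: 0.0
```

Call:
step_arm([
  {"dx": 0, "dy": 0, "dz": 0.01, "spin": 0},
  {"dx": 0, "dy": 0, "dz": 0.02, "spin": 0},
  {"dx": 0, "dy": 0, "dz": 0.02, "spin": 0},
])

```text
clock: 9.55
ee_pos: [452.4, -103.0, 68.2]
orientation: [[0.371, 0.929, -0.0], [0.929, -0.371, 0.0], [0.0, -0.0, -1.0]]
ft_force: [-0.6, -0.2, 0.3]
finger_gap: 0.2
finger_force: 0.1
```

Call:
step_arm([
  {"dx": 0, "dy": 0, "dz": 0.008, "spin": 0},
  {"dx": 0, "dy": 0, "dz": 0.008, "spin": 0},
])

```text
clock: 9.72
ee_pos: [452.4, -103.0, 67.5]
orientation: [[0.371, 0.929, 0.0], [0.929, -0.371, -0.0], [-0.0, 0.0, -1.0]]
ft_force: [-0.4, -0.8, 1.8]
finger_gap: 0.3
finger_force: 0.9
```

Call:
step_arm([
  {"dx": 0, "dy": 0, "dz": 0.004, "spin": 0},
  {"dx": 0, "dy": 0, "dz": 0.004, "spin": 0},
])

```text
clock: 9.88
ee_pos: [452.5, -103.0, 67.2]
orientation: [[0.371, 0.929, 0.0], [0.929, -0.371, -0.0], [-0.0, 0.0, -1.0]]
ft_force: [-0.5, -1.3, 2.6]
finger_gap: -0.3
finger_force: 1.3
```

Call:
step_arm([
  {"dx": 0, "dy": 0, "dz": -0.03, "spin": 0},
  {"dx": 0, "dy": 0, "dz": -0.1, "spin": 0},
  {"dx": 0, "dy": 0, "dz": -0.25, "spin": 0},
  {"dx": 0, "dy": 0, "dz": -0.5, "spin": 0},
  {"dx": 0, "dy": 0, "dz": -0.8, "spin": 0},
])

```text
clock: 10.3
ee_pos: [451.6, -102.7, 147.2]
orientation: [[0.371, 0.929, -0.002], [0.929, -0.371, 0.001], [-0.0, -0.002, -1.0]]
ft_force: [0.6, 0.0, 0.2]
finger_gap: 0.1
finger_force: 0.0
```

Call:
step_arm([
  {"dx": -0.3, "dy": -0.3, "dz": 0, "spin": 0},
  {"dx": -0.6, "dy": -0.6, "dz": 0, "spin": 0},
  {"dx": -0.9, "dy": -0.6, "dz": 0, "spin": 0},
  {"dx": -0.9, "dy": -0.6, "dz": 0, "spin": 0},
  {"dx": -0.9, "dy": -0.6, "dz": 0, "spin": 0},
])

```text
clock: 10.72
ee_pos: [362.9, -165.3, 147.9]
orientation: [[0.374, 0.928, 0.001], [0.928, -0.374, -0.0], [0.0, 0.001, -1.0]]
ft_force: [-0.2, -0.7, -0.0]
finger_gap: 0.2
finger_force: 0.0
```

Run:
```python
from h import *
s=robot.sense();print(s['clock'],s['ee_pos'],s['ft_force'])
p,d=viewer.snapshot('top');cv2.imwrite('pics/topE.png',p)
(e,R,t),m,C=bracket('top',p,d,(165,80,320,225));print(e,t,np.degrees(np.arctan2(R[1,0],R[0,0])))
```

```text
10.7167 [ 362.93527942 -165.26595227  147.88408533] [-0.24964781 -0.74710444 -0.02814103]
top area 4070 z 67.82392326014238
0.9743721149356309 [579.08636008  -8.1358375 ] -21.77618188606164
```

View pics/topE.png

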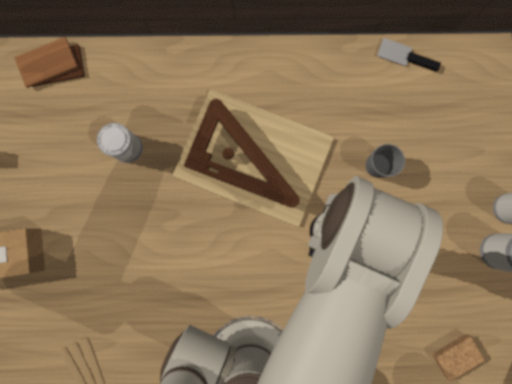

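The bracket is still in place: corner (190,163), tip (295,203), fitted pose within 0.3 mm of the first. The tin, pot and knob are where they were, and the arm is clear of the wood.

```bash
python3 -c "
from bench import robot
print(robot.hand_in())"
```

```text
the job is handed in; nothing more can be done
None
```

I touched the square corner, the middle of the short leg and the pointed end in that order, at about 2.5 to 4.5 N each and coming clear in between; the bracket did not shift (refitted within 0.3 mm), and the job was handed in at about 11 s.

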